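# Feel the bearing units for drag and quarantine the stiff one

### The job

Three alike bearing units stand in the pockets of the fixture plate, and one of them drags. While they stand in their pockets, turn the cross bar of each by about a quarter turn, leave it turned, and feel which is clearly stiffest; then seat that unit upright and fully home in the pocket of the separate quarantine block, gently, without pressing or ramming any unit hard. Leave the two free-running units in their pockets, do not disturb anything else, and let go.

Things in the scene. Friction and masses are not known exactly. Their poses are not given: they have to be found in the camera images.
- plate: aluminium fixture plate, fixed to the table, 170 (x) x 380 (y) x 30 mm; origin at the centre of its underside. Three square pockets in a row along its y, 56.5 mm wide, 20 mm deep (floor 10 mm above the table), with 3.5 mm chamfered mouths, at x = -20 mm, y = -120, 0 and 120 mm in the plate's frame
- block_floor (a point): centre of the pocket floor (10 mm above the table) of the quarantine block: a separate fixed steel block, 100 x 100 x 30 mm, with one empty square pocket just like the plate's (56.5 mm wide, 20 mm deep, 3.5 mm chamfer). Its x and y axes are parallel to the pocket's sides
- unit_a: bearing unit, loose, about 0.6 kg, standing in a pocket of the plate; square aluminium housing 54 x 54 x 40 mm, 20 mm of it above the plate; origin at the centre of the housing's underside, axes parallel to its sides. On top a steel shaft turns about the vertical: flange 38 mm across (40 to 44 mm above the origin) and on it a straight cross bar. The three units look alike
- unit_a_bar (a point): centre of the cross bar of unit_a, on the shaft's axis, 52 mm above the unit's origin. The bar is 84 mm long (this point's x), 14 mm wide (y), 16 mm high (44 to 60 mm above the unit's origin), its ends stand 15 mm out over the housing's sides; it turns with the shaft
- unit_a_shaft (a joint): angle of the shaft of unit_a in its housing, rad, growing counter-clockwise seen from above; starts within 0.2 of 0 (bar along the housing's x); no end stop within a full turn. Pushed at the end of its bar, a free-running shaft resists with under 1 N, the dragging one with about 5 to 6 N (0.2 Nm), only while it moves; none coasts or springs back
- unit_b: bearing unit, loose, about 0.6 kg, standing in a pocket of the plate; square aluminium housing 54 x 54 x 40 mm, 20 mm of it above the plate; origin at the centre of the housing's underside, axes parallel to its sides. On top a steel shaft turns about the vertical: flange 38 mm across (40 to 44 mm above the origin) and on it a straight cross bar. The three units look alike
- unit_b_bar (a point): centre of the cross bar of unit_b, on the shaft's axis, 52 mm above the unit's origin. The bar is 84 mm long (this point's x), 14 mm wide (y), 16 mm high (44 to 60 mm above the unit's origin), its ends stand 15 mm out over the housing's sides; it turns with the shaft
- unit_b_shaft (a joint): angle of the shaft of unit_b in its housing, rad, growing counter-clockwise seen from above; starts within 0.2 of 0 (bar along the housing's x); no end stop within a full turn. Pushed at the end of its bar, a free-running shaft resists with under 1 N, the dragging one with about 5 to 6 N (0.2 Nm), only while it moves; none coasts or springs back
- unit_c: bearing unit, loose, about 0.6 kg, standing in a pocket of the plate; square aluminium housing 54 x 54 x 40 mm, 20 mm of it above the plate; origin at the centre of the housing's underside, axes parallel to its sides. On top a steel shaft turns about the vertical: flange 38 mm across (40 to 44 mm above the origin) and on it a straight cross bar. The three units look alike
- unit_c_bar (a point): centre of the cross bar of unit_c, on the shaft's axis, 52 mm above the unit's origin. The bar is 84 mm long (this point's x), 14 mm wide (y), 16 mm high (44 to 60 mm above the unit's origin), its ends stand 15 mm out over the housing's sides; it turns with the shaft
- unit_c_shaft (a joint): angle of the shaft of unit_c in its housing, rad, growing counter-clockwise seen from above; starts within 0.2 of 0 (bar along the housing's x); no end stop within a full turn. Pushed at the end of its bar, a free-running shaft resists with under 1 N, the dragging one with about 5 to 6 N (0.2 Nm), only while it moves; none coasts or springs back
- eyebolt: bystander, loose, to be left alone: brass eyebolt standing on the plate behind the pockets, 48 mm high, 26 mm foot; origin at the centre of its underside
- plug: bystander, loose, to be left alone: steel plug gauge, upright, 28 mm diameter, 70 mm high, standing between plate and quarantine block; origin at the centre of its underside
- vblock: bystander, loose, to be left alone: steel V-block, 50 x 50 x 40 mm; origin at the centre of its underside
- gauge: bystander, loose, to be left alone: steel ring gauge, 60 mm diameter, 18 mm high; origin at the centre of its underside
- slip: bystander, loose, to be left alone: steel gauge block 60 x 30 x 12 mm; origin at the centre of its underside
- stylus: bystander, loose, to be left alone: star stylus with four arms, standing on its foot, 90 mm across, 50 mm high; origin at the centre of its underside
- block: the quarantine block itself (see block_floor); origin at the centre of its underside
Mind the look-alikes: they are no part of the job. What is shaped like the unit_b but orange is not meant.

How it is judged:
On the way:
1. all three cross bars turned by about a quarter turn (each shaft joint past 1.1 rad from zero, either way), all three units still standing in their pockets ((value of joint unit_a_shaft above 1.1 rad or value of joint unit_a_shaft below -1.1 rad) and (value of joint unit_b_shaft above 1.1 rad or value of joint unit_b_shaft below -1.1 rad) and (value of joint unit_c_shaft above 1.1 rad or value of joint unit_c_shaft below -1.1 rad) and distance of each of unit_a, unit_b, unit_c from where it was at the start of the episode below 0.012 m), for 0.2 s.
At the end, for the whole second after the job is handed in: the dragging unit stands upright (within 0.06 rad), at rest, fully home on the floor of the quarantine block's pocket (centre within 4 mm, underside within 3 mm of the floor); the two free-running units stand upright and at rest in their own pockets (within 12 mm of where they began) (horizontal distance between dragging_race and block_floor below 0.004 m and z of dragging_race in the frame of block_floor below 0.023 m and distance of each of free_race_1, free_race_2 from where it was at the start of the episode below 0.012 m and angle between each of unit_a, unit_b, unit_c's own z axis and vertical below 0.06 rad and linear speed of each of unit_a, unit_b, unit_c below 0.02 m/s); the robot touches nothing.
It fails at once if a bystander is pushed more than 30 mm from its place or knocked over (30 degrees) (distance of any of eyebolt, plug, vblock, gauge, slip, stylus from where it was at the start of the episode above 0.03 m or angle between any of eyebolt, plug, vblock, gauge, slip, stylus's own z axis and vertical above 0.5 rad).
It fails at once if a free-running unit leaves its pocket (moved more than 20 mm) (distance of any of free_race_1, free_race_2 from where it was at the start of the episode above 0.02 m).
It fails at once if a unit is pressed or forced against the plate or its pocket with more than 80 N (contact force between any of unit_a, unit_b, unit_c and plate above 80 N).
It fails at once if a unit is rammed into or against the quarantine block with more than 80 N (contact force between any of unit_a, unit_b, unit_c and block above 80 N).
It also fails if it takes over 70 s, if anything falls off the work surface, if the arm or the gripper's body presses on something with over 40 N, if the wrist force passes 120 N, or if a joint passes its speed limit or range.

### The arm

A 6-joint arm with a two-finger parallel gripper is mounted at the origin on the work surface. World frame = base frame: x ahead of the robot, y to its left, z up, the work surface at z = 0. Lengths are in m, angles in rad, forces in N, time in s.
With the tool pointing down it reaches from about 0.3 to 0.875 m from the base axis. Payload 6.4 kg.
Tool frame: the origin (TCP) lies at the very end of the fingers, on their centre line; the grasp point (between the pads) lies 19 mm behind it (arm.grip_point_offset is the distance from the TCP to the grasp point, in m); z points along the fingers, y is the line along which they close (so a half turn about z gives the same grasp; the last joint's range is limited). The gripper opens to 88 mm and grips with 3 to 60 N. Pads are 18 mm wide; open, the fingers measure 123 mm over their backs; the gripper's body (75 mm by 187 mm) begins 45 mm behind the grasp point.
Start: joints at [1.142, 0.181, 1.607, -0, 1.354, -0.206], TCP at [0.127, 0.561, 0.204] pointing down, gripper open.
Joint ranges: [-2.99, 2.99], [-0.89, 2.07], [0.3, 2.58], [-1.14, 4.28], [0, 2.63], [-3.12, 3.12]. Speed limits (rad/s): [2.57, 2.57, 3.01, 3.14, 3.14, 3.14].

### API

Orientations are given as a rotation vector (axis times angle).
In Python, from cell import arm, read_camera, order, search_frame, masks_of, mark_of gives the robot as it stands. The module is installed in compiled form; this text tells all that it offers.
- The arm moves only by the tool servo_tool, never from a script. Its argument "increments" is a list of rows, each an object with "slide": the shift along the tool's x, y, z in mm, a list of three; "angular": the turn, a rotation vector about the tool's x, y, z in rad, a list of three; "grip": the closure, from 0 (fully open) to 1 (shut). A call has 1 to 10 rows; each row is the pose to reach, as a shift and turn from the pose commanded when the call began, along the tool's axes at that moment; what a row does not reach only later rows make up. A row lasts 1/8 s, in which the tool goes at most 62.5 mm and 10.7 degrees, less where a joint would pass 70% of its speed; a pose out of reach is approached as far as the arm can. A call with a gripper value outside its range is refused whole. The fingers move at their own pace and stop on an object; "force" is the grip in N (left out, the last holds). Time passes only in rows, so rows that repeat a pose let the fingers close. It gives the time, the measured TCP pose, the force, the opening and the grip force at its end, in the units of the state.
- arm.sense(): the state, without advancing time (a new reading comes with each control period).
- read_camera(name): name is "side" or "top"; returns a dict with "pixels" (480x640x3 uint8, red, green, blue), "mtx" (3x3 intrinsics, pixels), "origin" and "attitude" of the camera in the world. Camera axes: x right, y down, z forward; pixel columns grow to the right and rows downward; lengths in m; the calibration is good to about 2 mm. A picture is of the moment at which its call begins. There is no depth.
- order.hand_in(): hands the job in; it is judged then, once.
Trained networks look in the newest picture that a camera, given by its name, has taken for a name from the list of things; names that differ only in an ending like _2 or _b are one class to them, and where a whole thing is asked for, a point or a joint stands for the part that bears it (a point fixed in the world has none). Each returns a list of dicts, best first, with "confidence" (0 to 1); they miss things now and then, are a little off and sometimes report something else, mostly with a low value. They report only what shows in the picture. A call takes as long as a camera call. They do not tell look-alikes from the thing itself.
- search_frame(camera, query): "bbox" ([left, top, width, height] in pixels, round what is visible of it).
- masks_of(camera, query): "mask" (480x640 bool, what is visible of it) and "bbox" ([left, top, width, height] in pixels, round what is visible of it).
- mark_of(camera, query): "xy" ([column, row] in pixels: a listed point, or the origin of a listed thing).
The state is a dict: "time_s": time; "joint_pos": joint angles; "dq": joint speeds; "joint_torque": joint torques, N m; "ee_pos": TCP position; "tool_rot": TCP orientation; "contact_force": force on the tool from outside, world axes, zero at the start; "moment": the same for the moment, N m; "grip_width": finger opening in m; "finger_force": force on a finger pad.
Only numpy, scipy, OpenCV 4.12 (cv2) and the standard library are available. Lean on these libraries where they do the work, as an engineer would, in place of code of your own. Each camera call takes 0.05 s, during which the arm holds its last target. There are 200 camera calls.

## Working session

There is one attempt and no reset: what is moved stays moved. The work goes in short steps, Python scripts to look and compute and a tool call to move; the robot and the scene stay as the last step left them, time stands still between calls to the robot, and variables do not carry over. Pictures are saved under pics/ and viewed, at most 10 in all, crops included, and the job is handed in when it is done.

Besides the shell and the picture viewer there is one more tool, called after "Emit:" as name([rows], argument=value, ...), one row to a line, values as JSON. servo_tool: Moves the arm, as the interface text tells. Its arguments: {"type":"object","properties":{"increments":{"type":"array"},"force":{"type":"number"}},"required":["increments"]}

```bash
mkdir -p pics
cat > h.py <<'E'
import numpy as np, cv2
from scipy.spatial.transform import Rotation as R
from cell import arm, read_camera, order, search_frame, masks_of, mark_of
def att(c):
    a=np.array(c["attitude"],float)
    return a if a.shape==(3,3) else R.from_rotvec(a).as_matrix()
def ray(c,uv,z):
    d=att(c)@np.linalg.inv(c["mtx"])@np.array([uv[0],uv[1],1.])
    o=np.array(c["origin"]); return o+d*(z-o[2])/d[2]
def proj(c,p):
    q=np.array(c["mtx"])@(att(c).T@(np.array(p)-np.array(c["origin"]))); return q[:2]/q[2]
def save(c,n): cv2.imwrite("pics/"+n,cv2.cvtColor(c["pixels"],cv2.COLOR_RGB2BGR))
E
python3 - <<'E'
from h import *
for n in("top","side"):
    c=read_camera(n); save(c,n+"0.png"); print(n,c["origin"],c["attitude"],c["mtx"])
    for q,z in(("unit_a",.01),("unit_a_bar",.062),("plate",0),("block_floor",.01),("block",0),("eyebolt",.03),("plug",0),("vblock",0),("gauge",0),("slip",0),("stylus",0)):
        for m in mark_of(n,q)[:6]: print(q,np.round(m["xy"],1),round(m["confidence"],2),np.round(ray(c,m["xy"],z),4))
print(arm.sense())
E
```

```text
top [ 0.38915566 -0.01755794  1.70907755] [-2.13830282  2.20288497 -0.06795508] [[608.04220499   0.         325.25998774]
 [  0.         608.04220499 230.57866308]
 [  0.           0.           1.        ]]
unit_a [428.9 232.6] 0.86 [ 0.5137 -0.2769  0.01  ]
unit_a [342.6 246.5] 0.85 [ 0.482  -0.0348  0.01  ]
unit_a [385.  240.7] 0.84 [ 0.4947 -0.1537  0.01  ]
unit_a [280.6 256.8] 0.83 [0.4584 0.1395 0.01  ]
unit_a [370.7 297.7] 0.69 [ 0.3375 -0.1083  0.01  ]
unit_a_bar [427.4 233.9] 0.64 [ 0.5065 -0.2648  0.062 ]
plate [384.1 233.1] 0.88 [ 0.5168 -0.1528  0.    ]
block_floor [215.3 253.4] 0.91 [0.4734 0.3227 0.01  ]
block [218.3 251. ] 0.6 [0.4804 0.3161 0.    ]
eyebolt [372.7 212.9] 0.43 [ 0.5717 -0.1209  0.03  ]
eyebolt [428.1 234.9] 0.18 [ 0.5059 -0.2714  0.03  ]
plug [272.2 215.3] 0.39 [0.577  0.1615 0.    ]
vblock [235.3 188.3] 0.95 [0.6575 0.2649 0.    ]
gauge [169.7 281.8] 0.49 [0.3977 0.4547 0.    ]
slip [490.1 254.5] 0.61 [ 0.4478 -0.4463  0.    ]
stylus [273.8 214.9] 0.68 [0.578  0.1569 0.    ]
stylus [491.8 186.8] 0.44 [ 0.6385 -0.4608  0.    ]
stylus [374.2 208.9] 0.4 [ 
[... 1107 characters left out ...]
s': 1.2, 'joint_pos': array([ 1.14171357e+00,  1.80801786e-01,  1.60701683e+00, -3.10355110e-06,
        1.35381497e+00, -2.06344963e-01]), 'dq': array([ 1.51732141e-04, -4.47062597e-04, -1.80298905e-03,  1.81241000e-04,
       -4.17214619e-04, -2.67899951e-07]), 'joint_torque': array([-1.46020461e-04, -4.33833754e+01, -3.42169762e+01,  7.03380397e-02,
        3.10605881e-02,  1.25303842e-05]), 'ee_pos': array([0.12702679, 0.56079277, 0.2036053 ]), 'tool_rot': array([-3.49150754e-01, -3.12212042e+00,  6.25685749e-05]), 'contact_force': array([0.08952425, 0.03241496, 0.53819923]), 'moment': array([-0.0194908 ,  0.03959773,  0.00112087]), 'finger_force': 0.0, 'grip_width': 0.08796501191534521}
```

Run:
```python
import cv2
a=cv2.imread("pics/top0.png")[170:340,190:460]
cv2.imwrite("pics/top0z.png",cv2.resize(a,None,fx=2.9,fy=2.9,interpolation=cv2.INTER_CUBIC))
```

```text
(no output)
```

View pics/top0z.png

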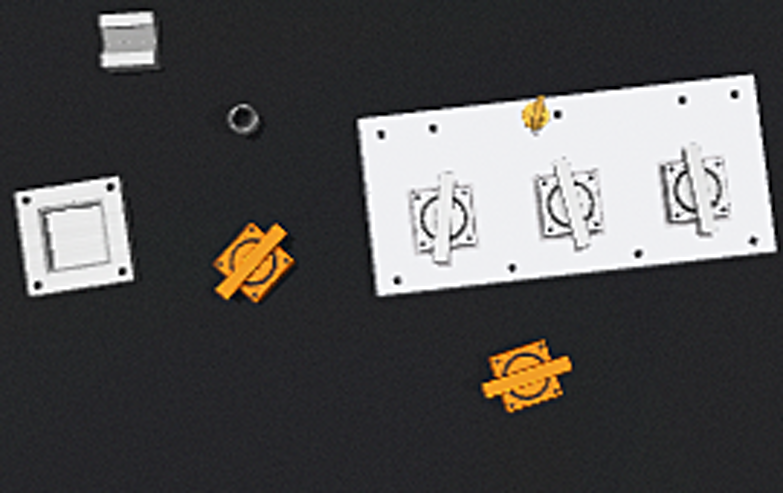

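View pics/side0.png

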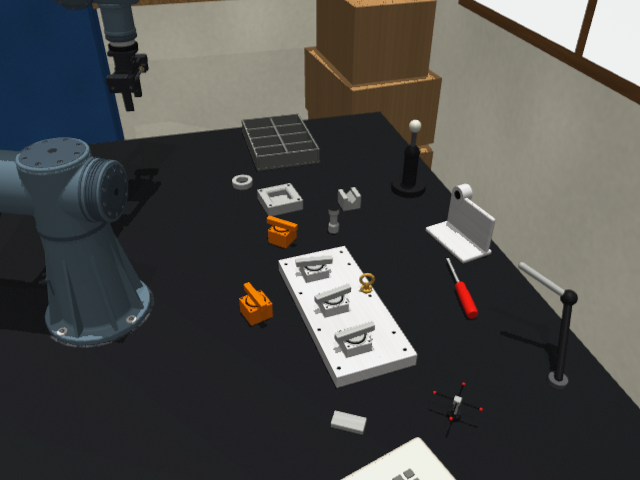

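The three units meant are the metallic ones in the plate (top px about 343,246; 385,241; 429,233). The orange ones at (281,257) and (371,298) stand on the table and are look-alikes. Next I'll fit the plate and block outlines.

Run:
```python
from h import *
c=read_camera("top")
print("start tool R\n",np.round(R.from_rotvec(arm.sense()["tool_rot"]).as_matrix(),3))
g=cv2.cvtColor(c["pixels"],cv2.COLOR_RGB2HSV)
w=((g[...,2]>110)&(g[...,1]<60)).astype(np.uint8)
cs,_=cv2.findContours(w,cv2.RETR_EXTERNAL,cv2.CHAIN_APPROX_NONE)
for k in cs:
    if cv2.contourArea(k)<700: continue
    P=np.array([ray(c,p[0],.03)[:2] for p in k])
    r=cv2.minAreaRect((P*1000).astype(np.float32)); m=cv2.moments(k)
    print(cv2.contourArea(k),[np.round(x,1) for x in r])
    th=np.deg2rad(r[2]); 
    if cv2.contourArea(k)>5000:
        th=min([th,th-np.pi/2,th+np.pi/2],key=abs); e=np.array([[np.cos(th),-np.sin(th)],[np.sin(th),np.cos(th)]])
        for y in(-120,0,120): print("pocket",y,np.round(np.array(r[0])+e@[-20,y],1),"yaw",round(th,4))
for n,a,b in(("L",(448,173),(440,262)),("M",(561,160),(585,247)),("Rr",(693,145),(708,232))):
    A,B=[ray(c,(190+p[0]/2.9,170+p[1]/2.9),.066)[:2] for p in(a,b)]
    d=A-B; print(n,np.round((A+B)/2,4),np.linalg.norm(d),"angle",np.arctan2(d[1],d[0]))
s=read_camera("side")
for q,z in(("unit_a_bar",.062),):
  for cam,cc in(("top",c),("side",s)):
    for m in mark_of(cam,q): print(cam,np.round(m["xy"],1),m["confidence"],np.round(ray(cc,m["xy"],z),4))
```

```text
start tool R
 [[-0.975  0.221  0.   ]
 [ 0.221  0.975  0.   ]
 [-0.     0.    -1.   ]]
1267.0 [array([479.4, 319.4]), array([101., 102.]), np.float64(7.2)]
8254.5 [array([ 514.3, -152.1]), array([171. , 382.1]), np.float64(4.7)]
pocket -120 [ 504.1 -273.3] yaw 0.0812
pocket 0 [ 494.4 -153.7] yaw 0.0812
pocket 120 [484.6 -34.1] yaw 0.0812
5015.0 [array([553.3, 669. ]), array([200.6, 280.2]), np.float64(0.1)]
pocket -120 [533.5 548.9] yaw 0.0015
pocket 0 [533.3 668.9] yaw 0.0015
pocket 120 [533.1 788.9] yaw 0.0015
7406.5 [array([377. , 877.6]), array([795.4,  88.4]), np.float64(0.6)]
pocket -120 [358.2 757.4] yaw 0.0106
pocket 0 [357.  877.4] yaw 0.0106
pocket 120 [355.7 997.4] yaw 0.0106
1312.0 [array([866.1,  20.4]), array([ 71.4, 159. ]), np.float64(11.8)]
28162.5 [array([653. , -27.2]), array([1714.5,  804.4]), np.float64(89.6)]
pocket -120 [ 632.2 -147.1] yaw -0.0062
pocket 0 [633.  -27.1] yaw -0.0062
pocket 120 [633.7  92.9] yaw -0.0062
2722.0 [array([1180.9,  360. ]), array([1148.1,   41.8]), np.float64(87.8)]
L [ 0.4831 -0.0357] 0.08346893651443069 angle -0.120797217327681
M [ 0.4925 -0.1562] 0.08410682130001954 angle 0.23143079059182622
Rr [ 0.5029 -0.2752] 0.08225555150032586 angle 0.12701626384279607
top [428.7 236.4] 0.75 [ 0.4996 -0.268   0.062 ]
top [215.8 254.7] 0.71 [0.4672 0.311  0.062 ]
side [355.1 330.2] 0.61 [ 0.505  -0.2721  0.062 ]
```

```bash
cat >> h.py <<'E'
def plan(x,y,z,yaw):
    s=arm.sense(); M=R.from_rotvec(s["tool_rot"]).as_matrix()
    d=M.T@(np.array([x,y,z])-s["ee_pos"])*1000
    W=R.from_euler("z",yaw).as_matrix()@np.array([[0,1,0],[1,0,0],[0,0,-1.]])
    print("slide",np.round(d,1),"ang",np.round(R.from_matrix(M.T@W).as_rotvec(),3),"t",s["time_s"])
E
python3 -c "
from h import *
plan(.484,-.035,.15,1.45)"
```

```text
slide [-479.8 -502.2   53.6] ang [-0.    -0.    -0.102] t 1.4
```

Emit:
servo_tool([
  {"slide": [-480, -502, 20], "angular": [0, 0, -0.1], "grip": 0},
  {"slide": [-480, -502, 20], "angular": [0, 0, -0.1], "grip": 0},
  {"slide": [-480, -502, 20], "angular": [0, 0, -0.1], "grip": 0},
  {"slide": [-480, -502, 20], "angular": [0, 0, -0.1], "grip": 0},
  {"slide": [-480, -502, 20], "angular": [0, 0, -0.1], "grip": 0},
  {"slide": [-480, -502, 20], "angular": [0, 0, -0.1], "grip": 0},
  {"slide": [-480, -502, 20], "angular": [0, 0, -0.1], "grip": 0},
  {"slide": [-480, -502, 20], "angular": [0, 0, -0.1], "grip": 0},
  {"slide": [-480, -502, 20], "angular": [0, 0, -0.1], "grip": 0},
  {"slide": [-480, -502, 20], "angular": [0, 0, -0.1], "grip": 0},
])

```text
time_s: 2.65
ee_pos: [0.4493, 0.0229, 0.186]
tool_rot: [0.193, 3.134, 0.0]
contact_force: [1.2, 0.9, -0.0]
grip_width: 0.0881
finger_force: 0.0
```

```bash
python3 -c "
from h import *
s=arm.sense();print(s['ee_pos'],s['tool_rot'],s['joint_pos'])
plan(.484,-.035,.057,1.45);plan(.484,-.035,.10,1.45)"
```

```text
[0.44931022 0.0229446  0.18599139] [1.93493307e-01 3.13433391e+00 1.40603413e-04] [-2.14131961e-01 -9.24635761e-02  1.92803912e+00  2.95115234e-04
  1.30475380e+00 -1.66169525e+00]
slide [-41.4 -53.3 129. ] ang [ 0.     0.001 -0.003] t 2.65
slide [-41.4 -53.3  86. ] ang [ 0.     0.001 -0.003] t 2.65
```

Emit:
servo_tool([
  {"slide": [-41, -53, 80], "angular": [0, 0, 0], "grip": 0},
  {"slide": [-41, -53, 80], "angular": [0, 0, 0], "grip": 0},
  {"slide": [-41, -53, 80], "angular": [0, 0, 0], "grip": 0},
  {"slide": [-41, -53, 80], "angular": [0, 0, 0], "grip": 0},
])

```text
time_s: 3.15
ee_pos: [0.4827, -0.0322, 0.1064]
tool_rot: [0.193, 3.135, 0.0]
contact_force: [1.0, 0.9, 1.0]
grip_width: 0.0882
finger_force: 0.0
```

```bash
python3 -c "
from h import *
plan(.484,-.035,.057,1.45)
s=read_camera('side');
a=cv2.cvtColor(s['pixels'],cv2.COLOR_RGB2BGR)[180:380,220:440]
cv2.imwrite('pics/s1.png',cv2.resize(a,None,fx=3,fy=3,interpolation=cv2.INTER_CUBIC))"
```

```text
slide [-1.6 -2.7 49.4] ang [ 0.     0.    -0.002] t 3.15
```

View pics/s1.png

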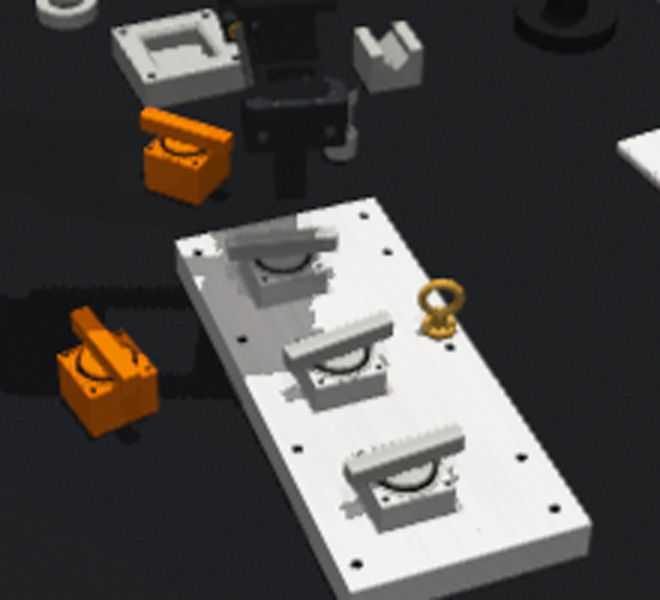

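The gripper hovers over the left unit (crop 285,250), and the orange units are clear of it. I'll go down and grip the bar.

Emit:
servo_tool([
  {"slide": [0, 0, 25], "angular": [0, 0, 0], "grip": 0},
  {"slide": [0, 0, 47], "angular": [0, 0, 0], "grip": 0},
  {"slide": [0, 0, 47], "angular": [0, 0, 0], "grip": 0.4},
  {"slide": [0, 0, 47], "angular": [0, 0, 0], "grip": 0.7},
  {"slide": [0, 0, 47], "angular": [0, 0, 0], "grip": 1},
  {"slide": [0, 0, 47], "angular": [0, 0, 0], "grip": 1},
  {"slide": [0, 0, 47], "angular": [0, 0, 0], "grip": 1},
], force=20)

```text
time_s: 4.08
ee_pos: [0.4827, -0.0327, 0.059]
tool_rot: [0.193, 3.135, -0.0]
contact_force: [0.9, -1.3, -0.8]
grip_width: 0.0402
finger_force: 0.0
```

```bash
python3 -c "
from h import *
plan(.484,-.035,.057,.081); s=arm.sense(); print(s['moment'])"
```

```text
slide [-1.5 -2.1  2. ] ang [0.000e+00 1.000e-03 1.367e+00] t 4.075
[ 0.01449683 -0.02096033 -0.0465761 ]
```

Emit:
servo_tool([
  {"slide": [-1.5, -2, 1], "angular": [0, 0, 0], "grip": 1},
  {"slide": [-1.5, -2, 1], "angular": [0, 0, 0], "grip": 1},
  {"slide": [-1.5, -2, 1], "angular": [0, 0, 0], "grip": 1},
  {"slide": [-1.5, -2, 1], "angular": [0, 0, 0], "grip": 1},
  {"slide": [-1.5, -2, 1], "angular": [0, 0, 0], "grip": 1},
  {"slide": [-1.5, -2, 1], "angular": [0, 0, 0], "grip": 1},
])

```text
time_s: 4.82
ee_pos: [0.4838, -0.0347, 0.0576]
tool_rot: [0.193, 3.136, 0.0]
contact_force: [-0.2, 0.5, 0.1]
grip_width: 0.0002
finger_force: 0.0
```

```bash
python3 -c "
from h import *
plan(.484,-.035,.057,.081); s=arm.sense(); print(s['moment'])"
```

```text
slide [-0.2 -0.2  0.6] ang [ 0.    -0.     1.367] t 4.825
[-0.01141511 -0.02799013  0.0352195 ]
```

```bash
python3 -c "
from h import *
o=[]
for n in('side','top'):
    s=read_camera(n); u,v=proj(s,arm.sense()['ee_pos']).astype(int); print(n,u,v)
    a=cv2.cvtColor(s['pixels'],cv2.COLOR_RGB2BGR)[v-50:v+50,u-65:u+65]
    o.append(cv2.resize(a,None,fx=3,fy=3,interpolation=cv2.INTER_CUBIC))
cv2.imwrite('pics/s2.png',np.hstack(o))"
```

```text
side 313 261
top 342 244
```

View pics/s2.png

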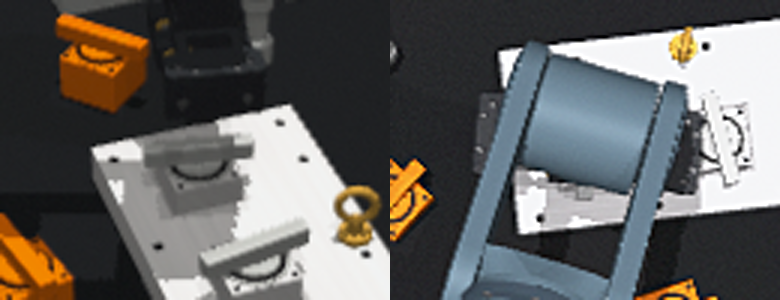

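```bash
python3 -c "
from h import *
s=read_camera('side'); print(proj(s,(.4827,-.085,.1064)),proj(s,(.484,-.044,.058)),proj(s,(.484,-.128,.12)),proj(s,(.484,-.035,.12)),proj(s,(.484,-.035,.07)))
a=cv2.cvtColor(s['pixels'],cv2.COLOR_RGB2BGR)[215:305,265:375]
a=cv2.convertScaleAbs(a,alpha=1.6,beta=30)
cv2.imwrite('pics/s3.png',cv2.resize(a,None,fx=6.5,fy=6.5,interpolation=cv2.INTER_CUBIC))"
```

```text
[319.1479836  258.24311308] [314.85312738 264.19662854] [325.20100827 265.17493272] [313.75308822 240.04021749] [313.81594    257.71355481]
```

View pics/s3.png

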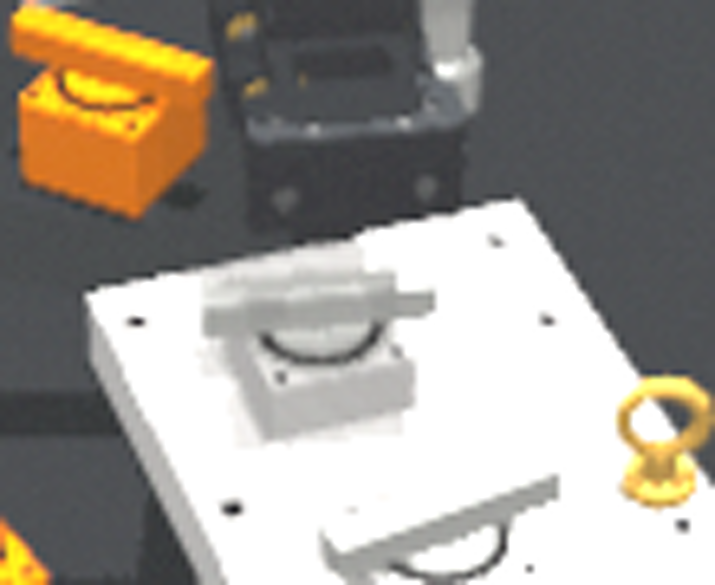

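```bash
python3 -c "
from h import *
s=read_camera('side');M=R.from_rotvec([-.349,-3.122,0]).as_matrix()
for z in(.1,.15,.2036,.25): print(z,[proj(s,np.array([.127,.5608,z])+M@[0,d,0]).round(1) for d in(-.05,0,.05)])
"
python3 -c "
import cv2;a=cv2.imread('pics/side0.png')[20:130,80:180];cv2.imwrite('pics/s4.png',cv2.resize(cv2.convertScaleAbs(a,alpha=1.6,beta=30),None,fx=5,fy=5,interpolation=cv2.INTER_CUBIC))"
```

```text
0.1 [array([139.2, 156.4]), array([142.7, 148.3]), array([146. , 140.6])]
0.15 [array([136. , 140.5]), array([139.6, 132.6]), array([143. , 125.1])]
0.2036 [array([132.3, 122.7]), array([136.1, 115.1]), array([139.7, 107.9])]
0.25 [array([129. , 106.7]), array([133. ,  99.4]), array([136.7,  92.4])]
```

View pics/s4.png

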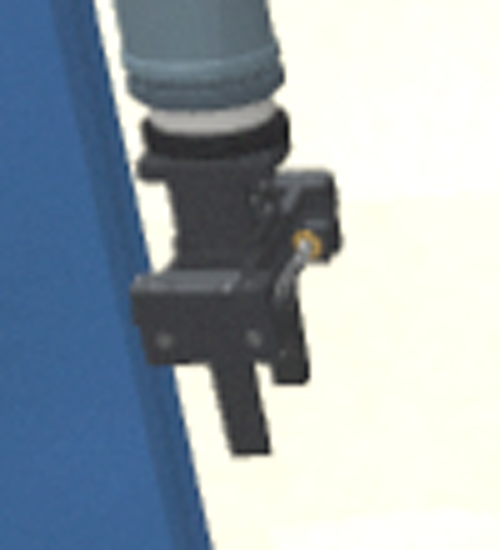

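The picture shows that the tool's real height is about 35-45 mm above what ee_pos reads: the tip in side0 appears 12 px higher than it projects, and the fingers shut on nothing. I'll find the offset with a soft touch on the bar's top, in small steps.

Emit:
servo_tool([
  {"slide": [0, 0, 8], "angular": [0, 0, 0], "grip": 1},
  {"slide": [0, 0, 16], "angular": [0, 0, 0], "grip": 1},
  {"slide": [0, 0, 16], "angular": [0, 0, 0], "grip": 1},
  {"slide": [0, 0, 18], "angular": [0, 0, 0], "grip": 1},
  {"slide": [0, 0, 18], "angular": [0, 0, 0], "grip": 1},
])

```text
time_s: 5.65
ee_pos: [0.4838, -0.0348, 0.0396]
tool_rot: [-0.193, -3.136, -0.0]
contact_force: [0.6, -0.1, 0.1]
grip_width: 0.0005
finger_force: 0.0
```

Emit:
servo_tool([
  {"slide": [0, 0, 1], "angular": [0, 0, 0], "grip": 1},
  {"slide": [0, 0, 2], "angular": [0, 0, 0], "grip": 1},
  {"slide": [0, 0, 3], "angular": [0, 0, 0], "grip": 1},
  {"slide": [0, 0, 3], "angular": [0, 0, 0], "grip": 1},
])

```text
time_s: 6.15
ee_pos: [0.4837, -0.0348, 0.0365]
tool_rot: [-0.193, -3.135, -0.0]
contact_force: [0.2, -0.1, -0.3]
grip_width: 0.0006
finger_force: 0.0
```

Emit:
servo_tool([
  {"slide": [0, 0, 1], "angular": [0, 0, 0], "grip": 1},
  {"slide": [0, 0, 2], "angular": [0, 0, 0], "grip": 1},
  {"slide": [0, 0, 3], "angular": [0, 0, 0], "grip": 1},
  {"slide": [0, 0, 3], "angular": [0, 0, 0], "grip": 1},
])

```text
time_s: 6.65
ee_pos: [0.484, -0.0348, 0.0352]
tool_rot: [-0.192, -3.136, 0.0]
contact_force: [-6.3, 2.1, 16.8]
grip_width: 0.0006
finger_force: 8.4
```

Contact with the bar top (0.070) at ee z of about 0.0355, so true z = ee z + 0.0345. I'll back off, open, and go down to grip with ee z about 0.0235.

Emit:
servo_tool([
  {"slide": [0, 0, -15], "angular": [0, 0, 0], "grip": 0.4},
  {"slide": [0, 0, -15], "angular": [0, 0, 0], "grip": 0.4},
  {"slide": [0, 0, -15], "angular": [0, 0, 0], "grip": 0.4},
  {"slide": [0, 0, -15], "angular": [0, 0, 0], "grip": 0.4},
  {"slide": [0, 0, -15], "angular": [0, 0, 0], "grip": 0.4},
  {"slide": [0, 0, -15], "angular": [0, 0, 0], "grip": 0.4},
  {"slide": [0, 0, 0], "angular": [0, 0, 0], "grip": 0.4},
  {"slide": [0, 0, 10], "angular": [0, 0, 0], "grip": 0.4},
  {"slide": [0, 0, 10], "angular": [0, 0, 0], "grip": 0.7},
  {"slide": [0, 0, 10], "angular": [0, 0, 0], "grip": 0.9},
])

```text
time_s: 7.9
ee_pos: [0.4837, -0.0348, 0.0234]
tool_rot: [-0.193, -3.135, -0.0]
contact_force: [-0.0, -0.4, -0.8]
grip_width: 0.0352
finger_force: 0.0
```

Emit:
servo_tool([
  {"slide": [0, 0, 0], "angular": [0, 0, 0], "grip": 1},
  {"slide": [0, 0, 0], "angular": [0, 0, 0], "grip": 1},
  {"slide": [0, 0, 0], "angular": [0, 0, 0], "grip": 1},
  {"slide": [0, 0, 0], "angular": [0, 0, 0], "grip": 1},
])

```text
time_s: 8.4
ee_pos: [0.4841, -0.0352, 0.0239]
tool_rot: [0.193, 3.135, -0.001]
contact_force: [0.4, -3.7, -0.1]
grip_width: 0.014
finger_force: 20.0
```

```bash
python3 -c "
from h import *
plan(.484,-.035,.0235,.081); s=arm.sense(); print(s['moment'],s['ee_pos'])"
```

```text
slide [0.2 0.2 0.4] ang [0.000e+00 1.000e-03 1.367e+00] t 8.4
[-0.36492903  0.02743549 -0.04767363] [ 0.4841464  -0.03517149  0.02391587]
```

Emit:
servo_tool([
  {"slide": [0, 0, 0], "angular": [0, 0, 0.14], "grip": 1},
  {"slide": [0, 0, 0], "angular": [0, 0, 0.28], "grip": 1},
  {"slide": [0, 0, 0], "angular": [0, 0, 0.42], "grip": 1},
  {"slide": [0, 0, 0], "angular": [0, 0, 0.56], "grip": 1},
  {"slide": [0, 0, 0], "angular": [0, 0, 0.7], "grip": 1},
])

```text
time_s: 9.02
ee_pos: [0.4838, -0.0356, 0.0239]
tool_rot: [1.262, 2.877, -0.002]
contact_force: [-2.0, -5.4, 1.7]
grip_width: 0.0136
finger_force: 20.0
```

```bash
python3 -c "
from h import *
plan(.484,-.035,.0235,.081); s=arm.sense(); print(s['moment'],s['dq'][5])"
```

```text
slide [0.3 0.5 0.4] ang [-0.001  0.001  0.663] t 9.025
[-0.88594763  0.2141488   0.23424528] 1.111226451239179
```

Emit:
servo_tool([
  {"slide": [0, 0, 0], "angular": [0, 0, 0.14], "grip": 1},
  {"slide": [0, 0, 0], "angular": [0, 0, 0.28], "grip": 1},
  {"slide": [0, 0, 0], "angular": [0, 0, 0.42], "grip": 1},
  {"slide": [0, 0, 0], "angular": [0, 0, 0.55], "grip": 1},
  {"slide": [0, 0, 0], "angular": [0, 0, 0.665], "grip": 1},
])

```text
time_s: 9.65
ee_pos: [0.4834, -0.0359, 0.0239]
tool_rot: [2.13, 2.308, -0.003]
contact_force: [-4.4, -7.2, 2.8]
grip_width: 0.0135
finger_force: 20.0
```

```bash
python3 -c "
from h import *
plan(.484,-.035,.0235,.081); s=arm.sense(); print(s['moment'],s['dq'][5])"
```

```text
slide [0.9 0.6 0.4] ang [-0.001  0.002 -0.001] t 9.65
[-1.17008919  0.51834005  0.22349262] 0.9079034103555554
```

Emit:
servo_tool([
  {"slide": [0, 0, 0], "angular": [0, 0, 0], "grip": 0.4},
  {"slide": [0, 0, 0], "angular": [0, 0, 0], "grip": 0.4},
  {"slide": [0, 0, 0], "angular": [0, 0, 0], "grip": 0.4},
  {"slide": [0, 0, -20], "angular": [0, 0, 0], "grip": 0.4},
  {"slide": [0, 0, -40], "angular": [0, 0, 0], "grip": 0.4},
])

```text
time_s: 10.28
ee_pos: [0.4835, -0.0345, 0.0638]
tool_rot: [-2.126, -2.312, 0.0]
contact_force: [0.2, 1.0, -0.6]
grip_width: 0.0529
finger_force: 0.0
```

```bash
python3 -c "
from h import *
plan(.4937,-.1547,.0635,1.802); s=arm.sense(); print(s['moment'],s['grip_width'])"
```

```text
slide [-1.207e+02  1.000e-01  2.000e-01] ang [-0.000e+00 -1.000e-03 -1.718e+00] t 10.275
[-0.05001025  0.00041655  0.00366947] 0.05291175674248759
```

Emit:
servo_tool([
  {"slide": [-60, 0, 0], "angular": [0, 0, -0.17], "grip": 0.4},
  {"slide": [-120, 0, 0], "angular": [0, 0, -0.34], "grip": 0.4},
  {"slide": [-121, 0, 0], "angular": [0, 0, -0.52], "grip": 0.4},
  {"slide": [-121, 0, 0], "angular": [0, 0, -0.7], "grip": 0.4},
  {"slide": [-121, 0, 0], "angular": [0, 0, -0.87], "grip": 0.4},
  {"slide": [-121, 0, 0], "angular": [0, 0, -1.04], "grip": 0.4},
  {"slide": [-121, 0, 0], "angular": [0, 0, -1.22], "grip": 0.4},
  {"slide": [-121, 0, 0], "angular": [0, 0, -1.4], "grip": 0.4},
  {"slide": [-121, 0, 0], "angular": [0, 0, -1.57], "grip": 0.4},
  {"slide": [-121, 0, 0], "angular": [0, 0, -1.72], "grip": 0.4},
])

```text
time_s: 11.52
ee_pos: [0.4938, -0.1551, 0.0635]
tool_rot: [0.373, -3.119, -0.001]
contact_force: [-0.2, -0.1, -0.7]
grip_width: 0.0532
finger_force: 0.0
```

Emit:
servo_tool([
  {"slide": [0, 0, 0], "angular": [0, 0, 0], "grip": 0.4},
  {"slide": [0, 0, 20], "angular": [0, 0, 0], "grip": 0.4},
  {"slide": [0, 0, 40], "angular": [0, 0, 0], "grip": 0.4},
  {"slide": [0, 0, 40], "angular": [0, 0, 0], "grip": 0.8},
  {"slide": [0, 0, 40], "angular": [0, 0, 0], "grip": 1},
  {"slide": [0, 0, 40], "angular": [0, 0, 0], "grip": 1},
  {"slide": [0, 0, 40], "angular": [0, 0, 0], "grip": 1},
  {"slide": [0, 0, 40], "angular": [0, 0, 0], "grip": 1},
  {"slide": [0, 0, 40], "angular": [0, 0, 0], "grip": 1},
])

```text
time_s: 12.65
ee_pos: [0.4943, -0.1555, 0.0243]
tool_rot: [-0.364, 3.12, -0.001]
contact_force: [-0.0, 0.6, 5.1]
grip_width: 0.0136
finger_force: 20.0
```

```bash
python3 -c "
from h import *
plan(.4937,-.1547,.0235,.081); s=arm.sense(); print(s['moment'],s['joint_pos'])"
```

```text
slide [0.4 0.9 0.8] ang [0.000e+00 1.000e-03 1.722e+00] t 12.65
[0.17619    0.09673728 0.02033414] [-5.34230294e-01  2.97272655e-01  1.87479824e+00  9.00881836e-05
  9.68547247e-01 -2.33725478e+00]
```

Emit:
servo_tool([
  {"slide": [0, 0, -0.5], "angular": [0, 0, 0.14], "grip": 1},
  {"slide": [0, 0, -0.5], "angular": [0, 0, 0.28], "grip": 1},
  {"slide": [0, 0, -0.5], "angular": [0, 0, 0.42], "grip": 1},
  {"slide": [0, 0, -0.5], "angular": [0, 0, 0.56], "grip": 1},
  {"slide": [0, 0, -0.5], "angular": [0, 0, 0.7], "grip": 1},
  {"slide": [0, 0, -0.5], "angular": [0, 0, 0.84], "grip": 1},
])

```text
time_s: 13.4
ee_pos: [0.494, -0.1564, 0.0243]
tool_rot: [0.946, 2.995, -0.003]
contact_force: [-1.3, -2.6, 1.2]
grip_width: 0.0136
finger_force: 20.0
```

```bash
python3 -c "
from h import *
plan(.4937,-.1547,.0235,.081); s=arm.sense(); print(s['moment'],s['dq'][5])"
```

```text
slide [1.2 1.3 0.8] ang [-0.001  0.002  0.878] t 13.4
[-0.68580646  0.17869654  0.0573176 ] 1.111632039946728
```

Emit:
servo_tool([
  {"slide": [0, 0, 0], "angular": [0, 0, 0.14], "grip": 1},
  {"slide": [0, 0, 0], "angular": [0, 0, 0.28], "grip": 1},
  {"slide": [0, 0, 0], "angular": [0, 0, 0.42], "grip": 1},
  {"slide": [0, 0, 0], "angular": [0, 0, 0.56], "grip": 1},
  {"slide": [0, 0, 0], "angular": [0, 0, 0.7], "grip": 1},
  {"slide": [0, 0, 0], "angular": [0, 0, 0.82], "grip": 1},
  {"slide": [0, 0, 0], "angular": [0, 0, 0.88], "grip": 1},
])

```text
time_s: 14.28
ee_pos: [0.4931, -0.1564, 0.0243]
tool_rot: [2.13, 2.309, -0.003]
contact_force: [-5.0, -3.6, 4.4]
grip_width: 0.0138
finger_force: 20.0
```

```bash
python3 -c "
from h import *
plan(.4937,-.1547,.0235,.081); s=arm.sense(); print(s['moment'],s['dq'][5])"
```

```text
slide [1.7 0.7 0.8] ang [-0.002  0.001 -0.   ] t 14.275
[-0.71586928  0.80116456 -0.01843075] 0.4568130705832679
```

Emit:
servo_tool([
  {"slide": [0, 0, 0], "angular": [0, 0, 0], "grip": 0.4},
  {"slide": [0, 0, 0], "angular": [0, 0, 0], "grip": 0.4},
  {"slide": [0, 0, 0], "angular": [0, 0, 0], "grip": 0.4},
  {"slide": [0, 0, -20], "angular": [0, 0, 0], "grip": 0.4},
  {"slide": [0, 0, -40], "angular": [0, 0, 0], "grip": 0.4},
])

```text
time_s: 14.9
ee_pos: [0.4936, -0.155, 0.0643]
tool_rot: [-2.126, -2.312, 0.0]
contact_force: [0.3, 0.1, 0.9]
grip_width: 0.053
finger_force: 0.0
```

```bash
python3 -c "
from h import *
plan(.504,-.2745,.0635,1.698); s=arm.sense(); print(s['moment'],s['dq'][5])"
```

```text
slide [-119.9    0.4    0.7] ang [-0.000e+00 -1.000e-03 -1.614e+00] t 14.9
[-0.13465291  0.08587651  0.01960454] 0.00043319852097549005
```

Emit:
servo_tool([
  {"slide": [-60, 0, 0], "angular": [0, 0, -0.17], "grip": 0.4},
  {"slide": [-120, 0, 0], "angular": [0, 0, -0.34], "grip": 0.4},
  {"slide": [-120, 0, 0], "angular": [0, 0, -0.52], "grip": 0.4},
  {"slide": [-120, 0, 0], "angular": [0, 0, -0.7], "grip": 0.4},
  {"slide": [-120, 0, 0], "angular": [0, 0, -0.87], "grip": 0.4},
  {"slide": [-120, 0, 0], "angular": [0, 0, -1.04], "grip": 0.4},
  {"slide": [-120, 0, 0], "angular": [0, 0, -1.22], "grip": 0.4},
  {"slide": [-120, 0, 0], "angular": [0, 0, -1.4], "grip": 0.4},
  {"slide": [-120, 0, 0], "angular": [0, 0, -1.57], "grip": 0.4},
  {"slide": [-120, 0, 0], "angular": [0, 0, -1.61], "grip": 0.4},
])

```text
time_s: 16.15
ee_pos: [0.5038, -0.2747, 0.064]
tool_rot: [0.197, -3.135, -0.0]
contact_force: [-0.1, 0.3, -0.5]
grip_width: 0.0524
finger_force: 0.0
```

Emit:
servo_tool([
  {"slide": [0, 0, 0], "angular": [0, 0, 0], "grip": 0.4},
  {"slide": [0, 0, 20], "angular": [0, 0, 0], "grip": 0.4},
  {"slide": [0, 0, 40], "angular": [0, 0, 0], "grip": 0.4},
  {"slide": [0, 0, 40], "angular": [0, 0, 0], "grip": 0.8},
  {"slide": [0, 0, 40], "angular": [0, 0, 0], "grip": 1},
  {"slide": [0, 0, 40], "angular": [0, 0, 0], "grip": 1},
  {"slide": [0, 0, 40], "angular": [0, 0, 0], "grip": 1},
  {"slide": [0, 0, 40], "angular": [0, 0, 0], "grip": 1},
  {"slide": [0, 0, 40], "angular": [0, 0, 0], "grip": 1},
])

```text
time_s: 17.27
ee_pos: [0.5042, -0.2752, 0.0247]
tool_rot: [-0.192, 3.135, -0.001]
contact_force: [-0.2, 0.7, 3.3]
grip_width: 0.0139
finger_force: 19.8
```

Emit:
servo_tool([
  {"slide": [0, 0, 0], "angular": [0, 0, 0.14], "grip": 1},
  {"slide": [0, 0, 0], "angular": [0, 0, 0.28], "grip": 1},
  {"slide": [0, 0, 0], "angular": [0, 0, 0.42], "grip": 1},
  {"slide": [0, 0, 0], "angular": [0, 0, 0.56], "grip": 1},
  {"slide": [0, 0, 0], "angular": [0, 0, 0.7], "grip": 1},
])

```text
time_s: 17.9
ee_pos: [0.504, -0.2762, 0.0248]
tool_rot: [0.901, 3.008, -0.003]
contact_force: [-2.4, -3.1, 3.7]
grip_width: 0.0141
finger_force: 19.8
```

```bash
python3 -c "
from h import *
plan(.504,-.2745,.0235,.081); s=arm.sense(); print(s['moment'],s['dq'][5])"
```

```text
slide [0.9 1.4 1.3] ang [-0.001  0.002  0.908] t 17.9
[-0.52566798  0.22836923  0.0096967 ] 1.1116601302288476
```

Emit:
servo_tool([
  {"slide": [0, 0, 0], "angular": [0, 0, 0.14], "grip": 1},
  {"slide": [0, 0, 0], "angular": [0, 0, 0.28], "grip": 1},
  {"slide": [0, 0, 0], "angular": [0, 0, 0.42], "grip": 1},
  {"slide": [0, 0, 0], "angular": [0, 0, 0.56], "grip": 1},
  {"slide": [0, 0, 0], "angular": [0, 0, 0.7], "grip": 1},
  {"slide": [0, 0, 0], "angular": [0, 0, 0.82], "grip": 1},
  {"slide": [0, 0, 0], "angular": [0, 0, 0.9], "grip": 1},
])

```text
time_s: 18.77
ee_pos: [0.5032, -0.2766, 0.0248]
tool_rot: [2.118, 2.318, -0.004]
contact_force: [-4.9, -4.1, 4.9]
grip_width: 0.0129
finger_force: 19.8
```

```bash
python3 -c "
from h import *
plan(.504,-.2745,.0235,.081); s=arm.sense(); print(s['moment'],s['dq'][5])"
```

```text
slide [2.  1.  1.3] ang [-0.001  0.002  0.009] t 18.775
[-0.76859222  0.94148574  0.05073998] 0.6231276892241041
```

Emit:
servo_tool([
  {"slide": [0, 0, 0], "angular": [0, 0, 0], "grip": 0.4},
  {"slide": [0, 0, 0], "angular": [0, 0, 0], "grip": 0.4},
  {"slide": [0, 0, 0], "angular": [0, 0, 0], "grip": 0.4},
  {"slide": [0, 0, -20], "angular": [0, 0, 0], "grip": 0.2},
  {"slide": [0, 0, -40], "angular": [0, 0, 0], "grip": 0},
])

```text
time_s: 19.4
ee_pos: [0.504, -0.2749, 0.0656]
tool_rot: [2.115, 2.323, 0.0]
contact_force: [-0.5, 0.2, 0.1]
grip_width: 0.0615
finger_force: 0.0
```

```bash
python3 -c "
from h import *
plan(.484,-.035,.0635,.081); s=arm.sense(); print(s['moment'],s['dq'][5])"
```

```text
slide [240.7   2.5   2. ] ang [0.    0.    0.012] t 19.4
[-0.08934803  0.03637338 -0.01867007] -0.0008658360000267975
```

Felt moments: left about 0.23 Nm, middle about 0.05, right about 0.01-0.05. The left unit drags. I'll go back above it and look.

Emit:
servo_tool([
  {"slide": [60, 0.5, 2], "angular": [0, 0, 0.012], "grip": 0},
  {"slide": [120, 1, 2], "angular": [0, 0, 0.012], "grip": 0},
  {"slide": [180, 2, 2], "angular": [0, 0, 0.012], "grip": 0},
  {"slide": [235, 2.5, 2], "angular": [0, 0, 0.012], "grip": 0},
  {"slide": [241, 2.5, 2], "angular": [0, 0, 0.012], "grip": 0},
  {"slide": [241, 2.5, 2], "angular": [0, 0, 0.012], "grip": 0},
  {"slide": [241, 2.5, 2], "angular": [0, 0, 0.012], "grip": 0},
])

```text
time_s: 20.27
ee_pos: [0.4846, -0.0361, 0.0627]
tool_rot: [2.13, 2.307, 0.0]
contact_force: [-0.2, 0.1, -0.3]
grip_width: 0.0883
finger_force: 0.0
```

```bash
python3 -c "
from h import *
plan(.4843,-.0345,.0005,.081)
s=read_camera('side')
a=cv2.cvtColor(s['pixels'],cv2.COLOR_RGB2BGR)[200:380,230:430]
cv2.imwrite('pics/s5.png',cv2.resize(a,None,fx=3.3,fy=3.3,interpolation=cv2.INTER_CUBIC))"
```

```text
slide [ 1.7 -0.3 62.2] ang [ 0.001  0.001 -0.001] t 20.275
```

View pics/s5.png

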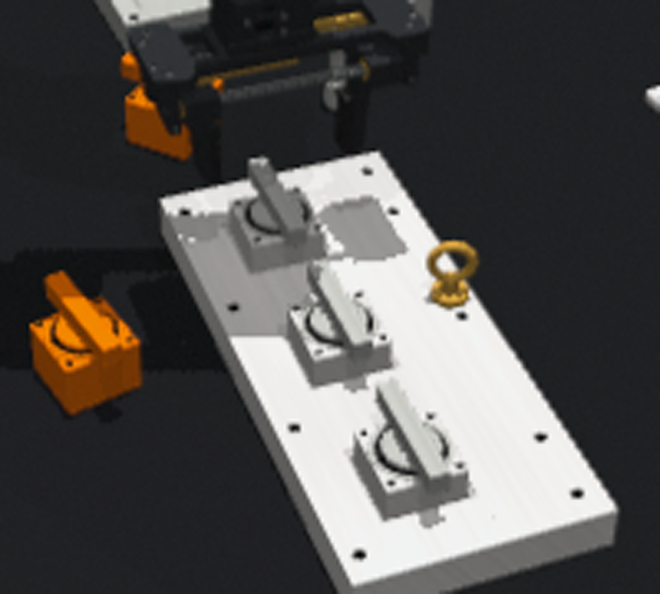

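All three bars stand turned and the units are seated. The fingers straddle the left unit at crop (275,220). Going down on its housing.

Emit:
servo_tool([
  {"slide": [1.5, 0, 25], "angular": [0, 0, 0], "grip": 0},
  {"slide": [1.5, 0, 50], "angular": [0, 0, 0], "grip": 0},
  {"slide": [1.5, 0, 61], "angular": [0, 0, 0], "grip": 0},
  {"slide": [1.5, 0, 61], "angular": [0, 0, 0], "grip": 0.2},
  {"slide": [1.5, 0, 61], "angular": [0, 0, 0], "grip": 0.5},
  {"slide": [1.5, 0, 61], "angular": [0, 0, 0], "grip": 0.6},
  {"slide": [1.5, 0, 61], "angular": [0, 0, 0], "grip": 0.7},
  {"slide": [1.5, 0, 61], "angular": [0, 0, 0], "grip": 0.7},
  {"slide": [1.5, 0, 61], "angular": [0, 0, 0], "grip": 0.7},
], force=35)

```text
time_s: 21.45
ee_pos: [0.4838, -0.0334, 0.0018]
tool_rot: [2.129, 2.31, -0.0]
contact_force: [-3.2, -0.9, 6.4]
grip_width: 0.0538
finger_force: 35.0
```

Emit:
servo_tool([
  {"slide": [0, 0, -3], "angular": [0, 0, 0], "grip": 1},
  {"slide": [0, 0, -8], "angular": [0, 0, 0], "grip": 1},
  {"slide": [0, 0, -14], "angular": [0, 0, 0], "grip": 1},
  {"slide": [0, 0, -20], "angular": [0, 0, 0], "grip": 1},
  {"slide": [0, 0, -30], "angular": [0, 0, 0], "grip": 1},
  {"slide": [0, 0, -50], "angular": [0, 0, 0], "grip": 1},
  {"slide": [0, 0, -80], "angular": [0, 0, 0], "grip": 1},
  {"slide": [0, 0, -110], "angular": [0, 0, 0], "grip": 1},
])

```text
time_s: 22.45
ee_pos: [0.4835, -0.0328, 0.1124]
tool_rot: [-2.129, -2.309, -0.001]
contact_force: [1.0, 0.4, -6.1]
grip_width: 0.0537
finger_force: 34.9
```

```bash
python3 -c "
from h import *
s=arm.sense();print(s['ee_pos'],s['moment'])
plan(.4794,.3194,.11,.126);plan(.4794,.3194,.05,.126)
s=read_camera('side')
a=cv2.cvtColor(s['pixels'],cv2.COLOR_RGB2BGR)[150:330,200:400]
cv2.imwrite('pics/s6.png',cv2.resize(a,None,fx=3.3,fy=3.3,interpolation=cv2.INTER_CUBIC))"
```

```text
[ 0.48348524 -0.03282152  0.11242347] [-0.0742267   0.04636886  0.00934244]
slide [351.4  24.4   2.6] ang [-0.    -0.001 -0.045] t 22.45
slide [351.4  24.4  62.6] ang [-0.    -0.001 -0.045] t 22.45
```

View pics/s6.png

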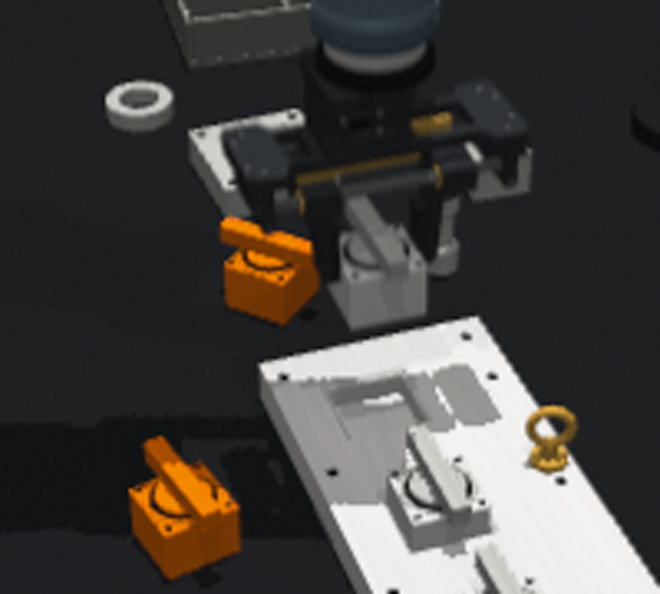

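The unit hangs square in the gripper (crop 380,270), clear of everything. Carrying it over the block.

Emit:
servo_tool([
  {"slide": [40, 3, 0], "angular": [0, 0, -0.005], "grip": 1},
  {"slide": [90, 7, 0], "angular": [0, 0, -0.01], "grip": 1},
  {"slide": [145, 10, 0], "angular": [0, 0, -0.02], "grip": 1},
  {"slide": [200, 14, 0], "angular": [0, 0, -0.03], "grip": 1},
  {"slide": [255, 18, 0], "angular": [0, 0, -0.04], "grip": 1},
  {"slide": [305, 21, 0], "angular": [0, 0, -0.045], "grip": 1},
  {"slide": [340, 23, 0], "angular": [0, 0, -0.045], "grip": 1},
  {"slide": [352, 24, 0], "angular": [0, 0, -0.045], "grip": 1},
  {"slide": [352, 24, 0], "angular": [0, 0, -0.045], "grip": 1},
  {"slide": [352, 24, 0], "angular": [0, 0, -0.045], "grip": 1},
])

```text
time_s: 23.75
ee_pos: [0.4792, 0.3183, 0.1108]
tool_rot: [-2.078, -2.356, 0.002]
contact_force: [-1.3, -0.1, -5.1]
grip_width: 0.0532
finger_force: 34.9
```

```bash
python3 -c "
from h import *
s=arm.sense();print(s['ee_pos'],s['moment'])
plan(.479,.320,.04,.126)"
```

```text
[0.47916003 0.31831003 0.11080895] [-0.10811133  0.09992362  0.01400825]
slide [ 1.7  0.1 70.8] ang [-0.001  0.001 -0.001] t 23.75
```

Emit:
servo_tool([
  {"slide": [1.5, 0, 25], "angular": [0, 0, 0], "grip": 1},
  {"slide": [1.5, 0, 50], "angular": [0, 0, 0], "grip": 1},
  {"slide": [1.5, 0, 70], "angular": [0, 0, 0], "grip": 1},
  {"slide": [1.5, 0, 80], "angular": [0, 0, 0], "grip": 1},
  {"slide": [1.5, 0, 80], "angular": [0, 0, 0], "grip": 1},
  {"slide": [1.5, 0, 80], "angular": [0, 0, 0], "grip": 1},
])

```text
time_s: 24.5
ee_pos: [0.4799, 0.321, 0.0321]
tool_rot: [2.077, 2.356, 0.002]
contact_force: [-0.1, 0.3, -5.1]
grip_width: 0.0538
finger_force: 34.9
```

```bash
python3 -c "
from h import *
s=arm.sense();print(s['ee_pos'],s['moment'])
plan(.479,.320,.0018,.126)
s=read_camera('side')
a=cv2.cvtColor(s['pixels'],cv2.COLOR_RGB2BGR)[160:240,235:335]
cv2.imwrite('pics/s7.png',cv2.resize(cv2.convertScaleAbs(a,alpha=1.4,beta=20),None,fx=7,fy=7,interpolation=cv2.INTER_CUBIC))"
```

```text
[0.47989937 0.32104173 0.03212323] [-0.12322112  0.01570429  0.03587534]
slide [-0.9 -1.1 30.3] ang [ 0.002 -0.    -0.   ] t 24.5
```

View pics/s7.png

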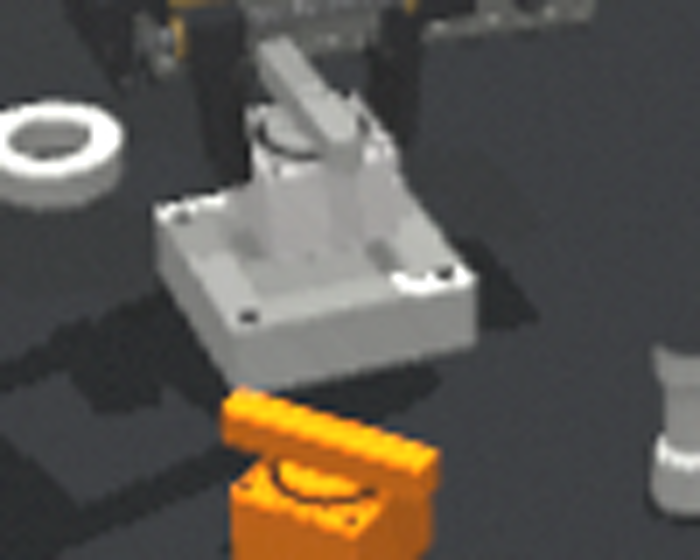

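```bash
python3 -c "
from h import *
s=read_camera('side'); f=lambda u,v,z: ray(s,(235+u/7,160+v/7),z)[:2]
print('block',(f(157,207,.03)+f(475,272,.03))/2, f(157,207,.03),f(475,272,.03),f(237,327,.03))
for n,c,yaw,h,z in(('blk',(.4794,.3194),.126,.05,.03),('unit top',(.480,.319),.126,.027,.0803)):
  for a,b in((-1,-1),(1,-1),(-1,1),(1,1)):
    p=np.array(c)+R.from_euler('z',yaw).as_matrix()[:2,:2]@[a*h,b*h]; q=proj(s,(*p,z)); print(n,a,b,((q-[235,160])*7).round())
"
```

```text
block [0.4806002  0.31902475] [0.42455326 0.35984696] [0.53664714 0.27820254] [0.43801088 0.2636256 ]
blk -1 -1 [232. 328.]
blk 1 -1 [473. 275.]
blk -1 1 [153. 204.]
blk 1 1 [385. 156.]
unit top -1 -1 [265. 176.]
unit top 1 -1 [396. 149.]
unit top -1 1 [220. 111.]
unit top 1 1 [349.  85.]
```

Projected block and unit corners agree with the picture to about 1 mm. I'll lower gently, checking the force.

Emit:
servo_tool([
  {"slide": [-0.8, 0, 3], "angular": [0, 0, 0], "grip": 1},
  {"slide": [-0.8, 0, 6], "angular": [0, 0, 0], "grip": 1},
  {"slide": [-0.8, 0, 8], "angular": [0, 0, 0], "grip": 1},
  {"slide": [-0.8, 0, 10], "angular": [0, 0, 0], "grip": 1},
  {"slide": [-0.8, 0, 12], "angular": [0, 0, 0], "grip": 1},
  {"slide": [-0.8, 0, 12], "angular": [0, 0, 0], "grip": 1},
])

```text
time_s: 25.35
ee_pos: [0.4787, 0.3201, 0.0187]
tool_rot: [-2.077, -2.357, 0.001]
contact_force: [-0.3, 0.0, -5.7]
grip_width: 0.054
finger_force: 34.9
```

Emit:
servo_tool([
  {"slide": [0, 0, 1], "angular": [0, 0, 0], "grip": 1},
  {"slide": [0, 0, 2], "angular": [0, 0, 0], "grip": 1},
  {"slide": [0, 0, 3], "angular": [0, 0, 0], "grip": 1},
  {"slide": [0, 0, 3], "angular": [0, 0, 0], "grip": 1},
])

```text
time_s: 25.85
ee_pos: [0.4787, 0.3202, 0.0159]
tool_rot: [-2.077, -2.357, 0.001]
contact_force: [-3.7, -0.3, -5.4]
grip_width: 0.0537
finger_force: 34.9
```

Emit:
servo_tool([
  {"slide": [0, 0, 1.5], "angular": [0, 0, 0], "grip": 1},
  {"slide": [0, 0, 3], "angular": [0, 0, 0], "grip": 1},
  {"slide": [0, 0, 4.5], "angular": [0, 0, 0], "grip": 1},
  {"slide": [0, 0, 6], "angular": [0, 0, 0], "grip": 1},
  {"slide": [0, 0, 6], "angular": [0, 0, 0], "grip": 1},
])

```text
time_s: 26.48
ee_pos: [0.4787, 0.3202, 0.0098]
tool_rot: [-2.077, -2.357, 0.001]
contact_force: [-3.7, -0.9, -5.1]
grip_width: 0.0532
finger_force: 34.9
```

Emit:
servo_tool([
  {"slide": [0, 0, 1.5], "angular": [0, 0, 0], "grip": 1},
  {"slide": [0, 0, 3], "angular": [0, 0, 0], "grip": 1},
  {"slide": [0, 0, 4.5], "angular": [0, 0, 0], "grip": 1},
  {"slide": [0, 0, 5.5], "angular": [0, 0, 0], "grip": 1},
  {"slide": [0, 0, 5.5], "angular": [0, 0, 0], "grip": 1},
])

```text
time_s: 27.1
ee_pos: [0.4787, 0.3201, 0.0045]
tool_rot: [-2.077, -2.357, 0.001]
contact_force: [-5.3, -1.0, -3.6]
grip_width: 0.0532
finger_force: 34.9
```

Emit:
servo_tool([
  {"slide": [0, 0, 1], "angular": [0, 0, 0], "grip": 1},
  {"slide": [0, 0, 2], "angular": [0, 0, 0], "grip": 1},
  {"slide": [0, 0, 2.5], "angular": [0, 0, 0], "grip": 1},
  {"slide": [0, 0, 2.5], "angular": [0, 0, 0], "grip": 1},
])

```text
time_s: 27.6
ee_pos: [0.4787, 0.3201, 0.002]
tool_rot: [-2.077, -2.357, 0.001]
contact_force: [-5.4, -0.8, -3.0]
grip_width: 0.0539
finger_force: 34.9
```

Emit:
servo_tool([
  {"slide": [0, 0, 0.5], "angular": [0, 0, 0], "grip": 1},
  {"slide": [0, 0, 1], "angular": [0, 0, 0], "grip": 1},
  {"slide": [0, 0, 1.2], "angular": [0, 0, 0], "grip": 1},
  {"slide": [0, 0, 1.2], "angular": [0, 0, 0], "grip": 1},
])

```text
time_s: 28.1
ee_pos: [0.4787, 0.3203, 0.0018]
tool_rot: [-2.077, -2.357, 0.001]
contact_force: [-9.1, -2.8, 4.8]
grip_width: 0.0535
finger_force: 34.9
```

On the floor: the upward force came at ee z 0.0018, the same height as in the plate. Releasing.

Emit:
servo_tool([
  {"slide": [0, 0, 0], "angular": [0, 0, 0], "grip": 0},
  {"slide": [0, 0, 0], "angular": [0, 0, 0], "grip": 0},
  {"slide": [0, 0, 0], "angular": [0, 0, 0], "grip": 0},
  {"slide": [0, 0, 0], "angular": [0, 0, 0], "grip": 0},
  {"slide": [0, 0, -30], "angular": [0, 0, 0], "grip": 0},
  {"slide": [0, 0, -80], "angular": [0, 0, 0], "grip": 0},
  {"slide": [30, 0, -140], "angular": [0, 0, 0], "grip": 0},
  {"slide": [80, 0, -160], "angular": [0, 0, 0], "grip": 0},
  {"slide": [140, 0, -160], "angular": [0, 0, 0], "grip": 0},
  {"slide": [200, 0, -160], "angular": [0, 0, 0], "grip": 0},
])

```text
time_s: 29.35
ee_pos: [0.4542, 0.5205, 0.1619]
tool_rot: [2.078, 2.356, 0.003]
contact_force: [0.9, 1.0, -0.7]
grip_width: 0.0881
finger_force: 0.0
```

```bash
python3 -c "
from h import *
o=[]
for n,(x,y,z),w,h in(('side',(.482,.12,.03),150,190),('top',(.482,.02,.03),220,190)):
    s=read_camera(n); u,v=proj(s,(x,y,z)).astype(int); u=max(u,w//2)
    if n=='top': u=int(proj(s,(.48,.1,.03))[0])
    else: v+=50
    a=cv2.cvtColor(s['pixels'],cv2.COLOR_RGB2BGR)[v-95:v+95,u-w//2:u+w//2]
    o.append(cv2.resize(a,None,fx=2.1,fy=2.1,interpolation=cv2.INTER_CUBIC))
    for q,z in(('unit_a',.01),('unit_a_bar',.062)):
      for m in mark_of(n,q): print(n,q,np.round(m['xy'],1),round(m['confidence'],2),ray(s,m['xy'],z).round(4))
cv2.imwrite('pics/s8.png',np.hstack(o)); print(arm.sense()['contact_force'],arm.sense()['time_s'])"
```

```text
side unit_a [352.6 352.9] 0.97 [ 0.4983 -0.2829  0.01  ]
side unit_a [333.9 308.9] 0.69 [ 0.4989 -0.1489  0.01  ]
side unit_a [279.8 239.2] 0.69 [0.4398 0.1367 0.01  ]
side unit_a [260.2 313.2] 0.59 [ 0.3402 -0.1196  0.01  ]
top unit_a [279.4 259.1] 0.93 [0.4521 0.143  0.01  ]
top unit_a [385.8 242.9] 0.9 [ 0.4885 -0.1557  0.01  ]
top unit_a [213.7 251.3] 0.86 [0.4794 0.3271 0.01  ]
top unit_a [371.  298.4] 0.75 [ 0.3356 -0.109   0.01  ]
top unit_a [430.9 234.9] 0.73 [ 0.5071 -0.2822  0.01  ]
top unit_a_bar [429.1 236.6] 0.65 [ 0.499  -0.2691  0.062 ]
top unit_a_bar [276. 214.] 0.58 [0.5734 0.1445 0.062 ]
[-0.35139381 -0.69490273  0.24794044] 29.65
```

View pics/s8.png

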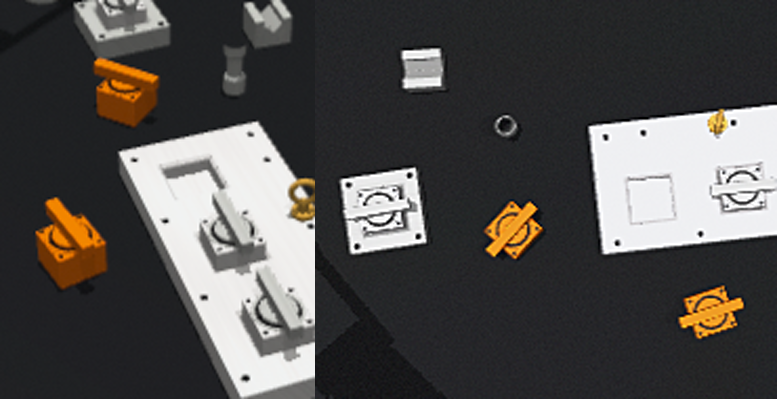

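The unit sits level and centred in the block's pocket (right half, 382,210), and the pocket it left (650,200) is empty. The other two units and the bystanders are in place, and the gripper is clear.

```bash
python3 -c "
from h import *
print(order.hand_in())"
```

```text
the job is handed in; nothing more can be done
None
```

The left-hand unit in the plate (largest y) was the dragging one, at about 0.23 Nm against 0.06 Nm or less for the other two; it now sits seated in the quarantine block, the two free-running units are still in their pockets with bars turned, and the job was handed in at about 30 s (no verdict was returned).

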